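# Pack the pump service caddy

## Task

Pack the blue service caddy for the pump overhaul: stand the three-roller rotor in the wide round pocket, the straight hose tail in the square pocket, the strainer in the small round pocket and the tube cassette in the oblong pocket, each upright, fully down on its pocket's floor and let go. Leave the two-roller rotor and the elbow hose tail standing where they are.

Things in the scene. Friction and masses are not known exactly. Their poses are not given: they have to be found in the camera images.
- rotor3: Three-roller pump rotor, WANTED: black disc 60 mm across and 6 mm thick carrying three white upright rollers (19 mm diameter, up to 19 mm height), with a bare steel shaft 14 mm in diameter rising from its centre to 62 mm height. About 0.12 kg. Stands upright; origin at the centre of its underside, z along the shaft. Grip the shaft anywhere from 25 mm up.
- rotor2: Two-roller pump rotor, LOOK-ALIKE to leave alone: same shaft, rollers and materials, but only two rollers, one either side of the shaft on a bar-shaped black base 60 x 24 mm with round ends instead of a disc. Origin at the centre of its underside.
- tail_straight: Straight hose tail, WANTED: white plastic, square flange 44 x 44 x 8 mm, collar 28 mm in diameter up to 16 mm height, then an upright round pipe 20 mm in diameter from 18 to 48 mm, tapering to 17 mm at its top at 60 mm. 0.06 kg. Origin at the centre of the flange's underside, z along the pipe, x and y square to its sides. Grip the pipe between 25 and 48 mm height.
- tail_elbow: Elbow hose tail, LOOK-ALIKE to leave alone: same flange, but its 20 mm pipe bends over at the top and runs out level to its own +x side, 34 mm from the centre; 60 mm high. Origin at the centre of the flange's underside.
- strainer: Suction strainer, WANTED: plain upright white cylinder 34 mm in diameter and 56 mm high with a 24 mm stub on top (60 mm overall), four thin black bands round its lower half. About 0.06 kg. Origin at the centre of its underside, z up. Grip across the cylinder.
- cassette: Tube cassette, WANTED: black block 60 mm long (its x) by 26 mm (its y) and 20 mm high, with an upright grip fin on the middle of its top, 36 mm long (x) by 14 mm thick (y), up to 60 mm height. About 0.09 kg. Origin at the centre of its underside, z up. Grip the fin across its 14 mm thickness.
- pocket_wide_round: Fixed grey block 90 x 90 x 18 mm, one of four in shuffled order filling a blue caddy (196 mm square, rim 16 mm high). In its middle a pocket with black floor, round, 78 mm in diameter, 13 mm deep. Origin: middle of the block's underside, 4 mm above the bench; z up; pocket floor 5 mm, block top 18 mm above the origin. Place of the three-roller rotor.
- pocket_small_round: Fixed grey block 90 x 90 x 18 mm, one of four in shuffled order filling a blue caddy (196 mm square, rim 16 mm high). In its middle a pocket with black floor, round, 52 mm in diameter, 13 mm deep. Origin: middle of the block's underside, 4 mm above the bench; z up; pocket floor 5 mm, block top 18 mm above the origin. Place of the strainer.
- pocket_square: Fixed grey block 90 x 90 x 18 mm, one of four in shuffled order filling a blue caddy (196 mm square, rim 16 mm high). In its middle a pocket with black floor, square, 62 x 62 mm, sides along the block's x and y, 13 mm deep. Origin: middle of the block's underside, 4 mm above the bench; z up; pocket floor 5 mm, block top 18 mm above the origin. Place of the straight hose tail.
- pocket_oblong: Fixed grey block 90 x 90 x 18 mm, one of four in shuffled order filling a blue caddy (196 mm square, rim 16 mm high). In its middle a pocket with black floor, oblong, 78 mm along the block's x by 44 mm along its y, 13 mm deep. Origin: middle of the block's underside, 4 mm above the bench; z up; pocket floor 5 mm, block top 18 mm above the origin. Place of the tube cassette, lengthwise.
Things that resemble listed ones, but are neither listed nor needed, are in the scene too. Leave any yellow look-alike of the rotor3 alone. What is shaped like the pocket_square but brown or yellow is not meant.

How it is judged:
By the outcome, as a careful person would: the job done as asked, in the order asked, and still so for the second after the job is handed in, with the robot touching nothing.
It also fails if it takes over 109 s, if anything falls off the work surface, if the arm or the gripper's body presses on something with over 40 N, if the wrist force passes 120 N, or if a joint passes its speed limit or range.

## Robot

A 7-joint arm with a two-finger parallel gripper is mounted at the origin on the work surface. World frame = base frame: x ahead of the robot, y to its left, z up, the work surface at z = 0. Lengths are in m, angles in rad, forces in N, time in s.
With the tool pointing down it reaches from about 0.425 to 0.875 m from the base axis. Payload 4.7 kg.
Tool frame: the origin (TCP) lies midway between the tips of the shut fingers; the grasp point (between the pads) lies 19 mm behind it (ctrl.grip_point_offset is the distance from the TCP to the grasp point, in m); z points along the fingers, y is the line along which they close (so a half turn about z gives the same grasp; the last joint's range is limited). The gripper opens to 87 mm and grips with 3 to 60 N. Pads are 19 mm wide; open, the fingers measure 117 mm over their backs; the gripper's body (75 mm by 190 mm) begins 51 mm behind the grasp point.
Start: joints at [1.293, 0.321, -0.07, 1.45, 0.023, 1.371, -0.057], TCP at [0.187, -0.623, 0.223] pointing down, gripper open.
Joint ranges: [-2.86, 2.86], [-0.3, 2.09], [-1.38, 1.24], [0.06, 2.45], [-1.56, 4.7], [0.09, 2.05], [-2.69, 2.69]. Speed limits (rad/s): [2.57, 2.57, 3.14, 3.14, 3.14, 3.14, 3.14].

## Interface

Orientations are given as a rotation vector (axis times angle).
In Python, from bench import ctrl gives the robot as it stands. The module is installed in compiled form; this text tells all that it offers.
- The arm moves only by the shell command python3 -m handwheel 'ROWS' [OPENING] [FORCE]. ROWS is JSON, a list of rows, each an object of numbers: "x", "y", "z": the shift along the tool's x, y, z in m; "wx", "wy", "wz": the turn, a rotation vector about the tool's x, y, z in degrees. A call has 1 to 10 rows; each row is the pose to reach, as a shift and turn from the pose commanded when the call began, along the tool's axes at that moment; what a row does not reach only later rows make up. A row lasts 1/12 s, in which the tool goes at most 41.7 mm and 7.16 degrees, less where a joint would pass 70% of its speed; a pose out of reach is approached as far as the arm can. A call with a gripper value outside its range is refused whole. OPENING is the finger opening in m, from 0 to 0.087, set as the call begins (- or left out, the last holds). The fingers move at their own pace and stop on an object; FORCE is the grip in N (left out, the last holds). Time passes only in rows, so rows that repeat a pose let the fingers close. It gives the time, the measured TCP pose, the force, the opening and the grip force at its end, in the units of the state.
- ctrl.get_state(): the state, without advancing time (a new reading comes with each control period).
- ctrl.get_image(name): name is "scene" or "top" or "wrist"; returns a dict with "image" (420x560x3 uint8, red, green, blue), "K" (3x3 intrinsics, pixels), "world_to_cam" (4x4, takes a point from world to camera coordinates); the wrist camera has in their place "hand_eye" (4x4, takes a point from camera to tool coordinates, whose origin is the TCP and whose axes are the flange's). Camera axes: x right, y down, z forward; pixel columns grow to the right and rows downward; lengths in m; the calibration is good to about 2 mm. A picture is of the moment at which its call begins: read the wrist's pose just before it. There is no depth.
- ctrl.close_job(): hands the job in; it is judged then, once.
The state is a dict: "time": time; "joint_positions": joint angles; "qd": joint speeds; "joint_torque": joint torques, N m; "position": TCP position; "tool_rot": TCP orientation; "ft_force": force on the tool from outside, world axes, zero at the start; "torque": the same for the moment, N m; "grip_width": opening from 0.0 (shut) to 1.0 (fully open); "grip_force": force on a finger pad.
Only numpy, scipy, OpenCV 4.12 (cv2) and the standard library are available. Lean on these libraries where they do the work, as an engineer would, in place of code of your own. Each camera call takes 0.05 s, during which the arm holds its last target. There are 200 camera calls.

## Working session

There is one attempt and no reset: what is moved stays moved. The work goes in short steps, Python scripts to look and compute and a shell command to move; the robot and the scene stay as the last step left them, time stands still between calls to the robot, and variables do not carry over. Pictures are saved under pics/ and viewed, at most 14 in all, crops included, and the job is handed in when it is done.

```bash
mkdir -p pics
cat > h.py <<'E'
import numpy as np, cv2
from scipy.spatial.transform import Rotation as R
from bench import ctrl
def snap(name,fn):
    s=ctrl.get_state(); d=ctrl.get_image(name)
    cv2.imwrite(f'pics/{fn}.png',d['image'][:,:,::-1])
    if name=='wrist':
        T=np.eye(4);T[:3,:3]=R.from_rotvec(s['tool_rot']).as_matrix();T[:3,3]=s['position']
        c2w=T@np.array(d['hand_eye'])
    else: c2w=np.linalg.inv(d['world_to_cam'])
    np.savez(f'pics/{fn}.npz',K=d['K'],c2w=c2w); return d['image']
def ray(fn,u,v):
    d=np.load(f'pics/{fn}.npz'); r=d['c2w'][:3,:3]@np.linalg.inv(d['K'])@np.array([u,v,1.])
    return d['c2w'][:3,3],r/np.linalg.norm(r)
def onz(fn,u,v,z):
    o,r=ray(fn,u,v); return o+r*(z-o[2])/r[2]
def tri(*obs):
    A=np.zeros((3,3));b=np.zeros(3)
    for f,u,v in obs:
        o,r=ray(f,u,v);P=np.eye(3)-np.outer(r,r);A+=P;b+=P@o
    return np.linalg.solve(A,b)
E
python3 - <<'E'
from h import *
for n in('scene','top'):
    snap(n,n+'0'); d=np.load(f'pics/{n}0.npz'); print(n,d['K'].round(1).tolist(),d['c2w'].round(3).tolist())
s=ctrl.get_state(); print(s['position'],s['tool_rot'],s['time'],ctrl.grip_point_offset); print(R.from_rotvec(s['tool_rot']).as_matrix().round(3))
E
```

```text
scene [[477.1, 0.0, 280.3], [0.0, 477.1, 206.0], [0.0, 0.0, 1.0]] [[0.872, 0.281, -0.402, 0.98], [0.49, -0.486, 0.724, -0.734], [0.008, -0.828, -0.561, 0.646], [0.0, 0.0, 0.0, 1.0]]
top [[476.2, 0.0, 276.9], [0.0, 476.2, 199.6], [0.0, 0.0, 1.0]] [[0.026, -0.99, 0.139, 0.339], [-1.0, -0.026, 0.006, 0.033], [-0.003, -0.139, -0.99, 1.387], [0.0, 0.0, 0.0, 1.0]]
[ 0.18680089 -0.62206492  0.22157653] [-3.10654734e+00 -4.56509118e-01  5.61482308e-04] 0.1 0.0187
[[ 0.958  0.288 -0.001]
 [ 0.288 -0.958  0.002]
 [-0.    -0.002 -1.   ]]
```

View pics/top0.png

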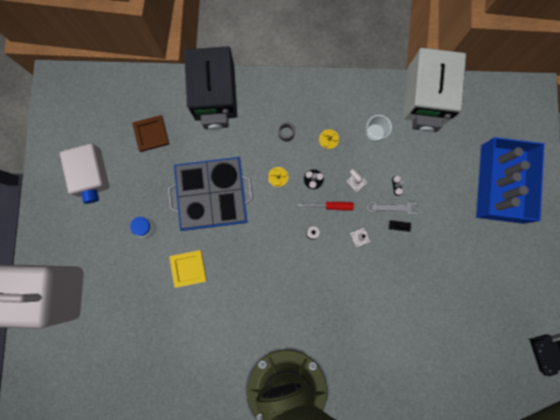

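View pics/scene0.png

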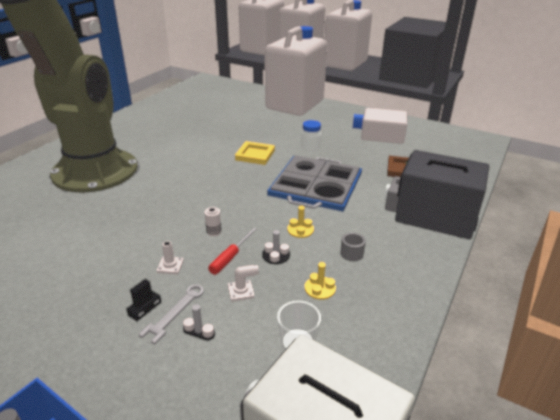

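Top view: candidates are rotor3 (314,179) with black disc and three rollers; rotor2 (398,185), a two-roller bar; yellow rotors (278,177) and (329,139). The straight tail is at (360,238), with no side arm; the elbow tail is at (356,181). The strainer is at (313,233) and the cassette at (400,226). Caddy pockets: square (192,179), wide round (224,175), small round (196,211), oblong (228,206). The brown and yellow square trays at (151,133) and (188,268) are not meant. I'll confirm with an enlarged crop.

Run:
```python
from h import *
a=cv2.imread('pics/top0.png')[115:255,160:420]; a=cv2.resize(a,None,fx=3,fy=3,interpolation=cv2.INTER_CUBIC); cv2.imwrite('pics/topcrop.png',a)
b=cv2.imread('pics/scene0.png')[140:350,120:385]; cv2.imwrite('pics/scenecrop.png',cv2.resize(b,None,fx=2.8,fy=2.8,interpolation=cv2.INTER_CUBIC))
for n,u,v,z in [('rotor3',314,179,.02),('rotor2',398,185,.02),('straight',360,238,.01),('strainer',313,233,.06),('cass',400,226,.02),('elbow',356,181,.01),('caddy',210,193,.02)]:print(n,onz('top0',u,v,z).round(3))
```

```text
rotor3 [ 0.595 -0.065  0.02 ]
rotor2 [ 0.583 -0.31   0.02 ]
straight [ 0.427 -0.201  0.01 ]
strainer [ 0.434 -0.062  0.06 ]
cass [ 0.464 -0.314  0.02 ]
elbow [ 0.594 -0.189  0.01 ]
caddy [0.546 0.236 0.02 ]
```

View pics/topcrop.png

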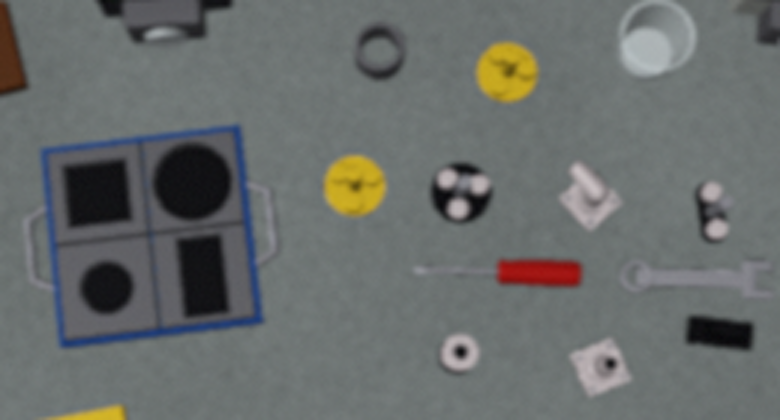

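View pics/scenecrop.png

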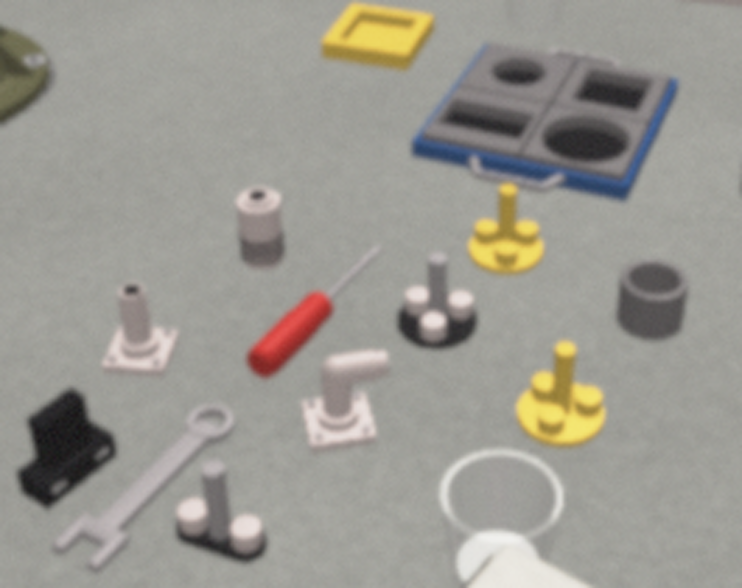

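Confirmed: in the enlarged crops, (461,192) top / (437,300) scene is the black three-roller disc. The only straight pipe is at (600,367) / (137,320). Square pocket is at crop (97,193), inside the blue caddy. Next, a wrist look.

```bash
python3 -m handwheel '[{"x":0.03,"y":-0.025,"z":-0.03},{"x":0.07,"y":-0.05,"z":-0.05},{"x":0.11,"y":-0.08,"z":-0.06},{"x":0.15,"y":-0.11,"z":-0.07},{"x":0.19,"y":-0.14,"z":-0.08},{"x":0.22,"y":-0.165,"z":-0.08},{"x":0.25,"y":-0.19,"z":-0.08},{"x":0.28,"y":-0.21,"z":-0.08},{"x":0.31,"y":-0.24,"z":-0.08},{"x":0.34,"y":-0.26,"z":-0.08}]'
python3 - <<'E'
from h import *
print(np.array(ctrl.get_image('wrist')['hand_eye']).round(3)); snap('wrist','w0')
for u,v in((0,0),(560,0),(560,420),(0,420)): print(onz('w0',u,v,0).round(3))
E
```

```text
[[-0.001 -0.961 -0.276  0.075]
 [ 1.    -0.001 -0.     0.001]
 [-0.    -0.276  0.961 -0.162]
 [ 0.     0.     0.     1.   ]]
[ 0.299 -0.263  0.   ]
[ 0.477 -0.861  0.   ]
[-0.061 -1.187  0.   ]
[-0.333 -0.285  0.   ]invalid input at $[0]: expected keys x, y, z, wx, wy, wz
```

View pics/w0.png

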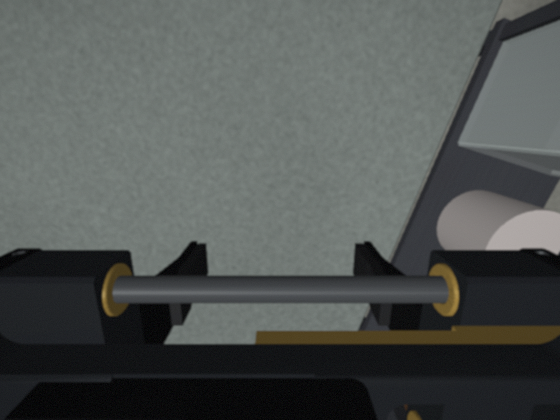

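The wrist view shows only bare bench in its upper half; the gripper fills the lower half. So the useful view lies ahead, along tool +x. All keys are required in each row.

```bash
python3 -m handwheel '[{"x":0.03,"y":-0.025,"z":-0.02,"wx":0,"wy":0,"wz":2},{"x":0.06,"y":-0.05,"z":-0.03,"wx":0,"wy":0,"wz":4},{"x":0.09,"y":-0.08,"z":-0.04,"wx":0,"wy":0,"wz":6},{"x":0.12,"y":-0.11,"z":-0.05,"wx":0,"wy":0,"wz":8},{"x":0.15,"y":-0.14,"z":-0.06,"wx":0,"wy":0,"wz":10},{"x":0.18,"y":-0.165,"z":-0.07,"wx":0,"wy":0,"wz":12},{"x":0.205,"y":-0.19,"z":-0.08,"wx":0,"wy":0,"wz":14},{"x":0.23,"y":-0.22,"z":-0.09,"wx":0,"wy":0,"wz":16},{"x":0.255,"y":-0.24,"z":-0.1,"wx":0,"wy":0,"wz":16.7},{"x":0.28,"y":-0.265,"z":-0.1,"wx":0,"wy":0,"wz":16.7}]'
python3 - <<'E'
from h import *
s=ctrl.get_state(); print(s['position'],R.from_rotvec(s['tool_rot']).as_matrix().round(3))
E
```

```text
time: 1.03
position: [0.3802, -0.2873, 0.3247]
tool_rot: [3.138, -0.0, 0.004]
ft_force: [1.1, -0.1, 0.0]
grip_width: 1.002
grip_force: 0.0
[ 0.38017779 -0.28726662  0.32470699] [[ 1.    -0.     0.003]
 [-0.    -1.    -0.003]
 [ 0.003  0.003 -1.   ]]
```

```bash
python3 -m handwheel '[{"x":0.02,"y":-0.035,"z":0,"wx":0,"wy":0,"wz":0},{"x":0.04,"y":-0.06,"z":0,"wx":0,"wy":0,"wz":0},{"x":0.04,"y":-0.09,"z":0,"wx":0,"wy":0,"wz":0},{"x":0.04,"y":-0.09,"z":0,"wx":0,"wy":0,"wz":0},{"x":0.04,"y":-0.09,"z":0,"wx":0,"wy":0,"wz":0}]'
python3 - <<'E'
from h import *
snap('wrist','w1'); 
for u,v in((0,0),(560,0),(560,240),(0,240)): print(onz('w1',u,v,0).round(3))
E
```

```text
time: 1.45
position: [0.4193, -0.1964, 0.3228]
tool_rot: [3.141, 0.007, 0.0]
ft_force: [-0.6, -0.4, -0.2]
grip_width: 1.001
grip_force: 0.0
[0.664 0.198 0.   ]
[ 0.667 -0.592  0.   ]
[ 0.305 -0.687  0.   ]
[0.302 0.29  0.   ]
```

View pics/w1.png

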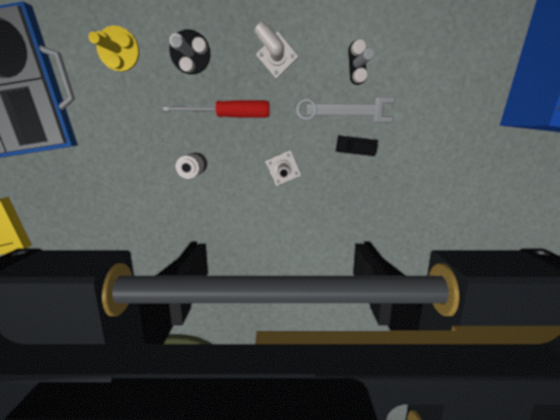

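w1 shows rotor3 (189,50), shaft tip (176,40); elbow (273,48); rotor2 (360,62); strainer (190,166); straight tail (283,168); cassette (357,146). The second place of the wrist camera goes to the left, to include the caddy.

```bash
python3 -m handwheel '[{"x":0.01,"y":-0.035,"z":0,"wx":0,"wy":0,"wz":0},{"x":0.02,"y":-0.07,"z":0,"wx":0,"wy":0,"wz":0},{"x":0.02,"y":-0.105,"z":0,"wx":0,"wy":0,"wz":0},{"x":0.02,"y":-0.14,"z":0,"wx":0,"wy":0,"wz":0},{"x":0.02,"y":-0.175,"z":0,"wx":0,"wy":0,"wz":0},{"x":0.02,"y":-0.21,"z":0,"wx":0,"wy":0,"wz":0},{"x":0.02,"y":-0.245,"z":0,"wx":0,"wy":0,"wz":0},{"x":0.02,"y":-0.245,"z":0,"wx":0,"wy":0,"wz":0},{"x":0.02,"y":-0.245,"z":0,"wx":0,"wy":0,"wz":0}]'
python3 - <<'E'
from h import *
snap('wrist','w2')
a=cv2.imread('pics/w1.png')[10:190,150:400]; b=cv2.imread('pics/w2.png')[0:230,:]
cv2.imwrite('pics/w1c.png',cv2.resize(a,None,fx=3.2,fy=3.2,interpolation=cv2.INTER_CUBIC))
E
```

```text
time: 2.25
position: [0.4389, 0.0474, 0.3228]
tool_rot: [3.141, 0.004, 0.001]
ft_force: [-0.8, -0.1, 0.3]
grip_width: 1.003
grip_force: 0.0
```

View pics/w2.png

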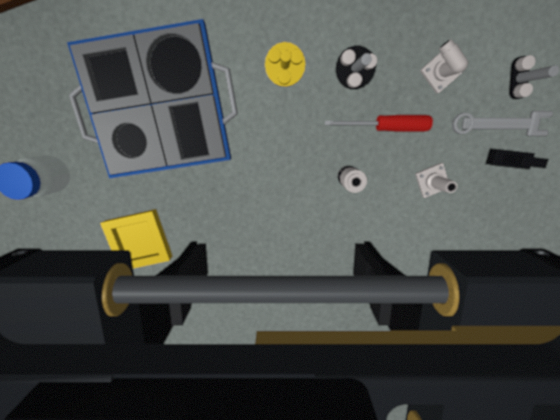

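View pics/w1c.png

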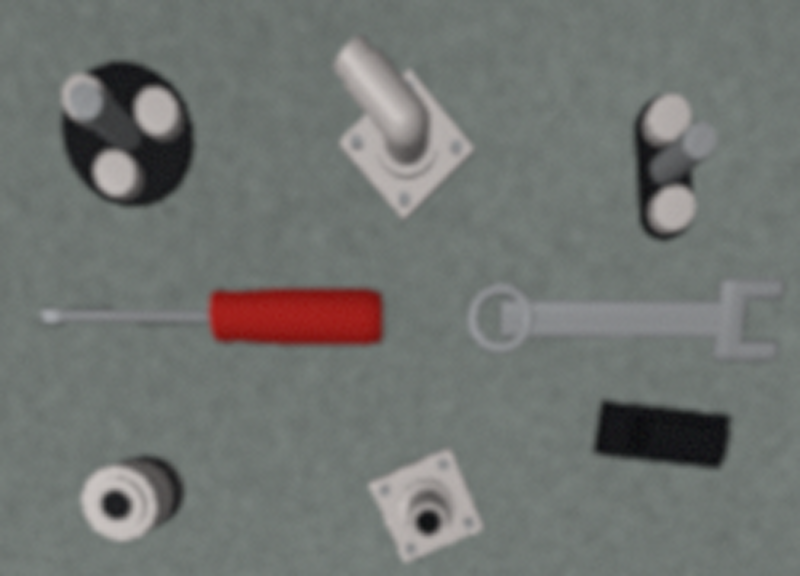

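w2 shows the caddy: square (109,75), wide round (174,64), small round (129,140), oblong (189,131). It also has rotor3's shaft tip near (369,60), the strainer hole (355,182), the tail hole (452,187) and the cassette fin (540,162). Now I'll detect and triangulate numerically, with one contrast-stretched mosaic of the dark parts.

```bash
cat > det.py <<'E'
from h import *
def blob(fn,x0,y0,x1,y1,f,near):
    im=cv2.imread(f'pics/{fn}.png')[y0:y1,x0:x1].astype(int)
    m=f(im).astype(np.uint8)
    n,l,st,c=cv2.connectedComponentsWithStats(m)
    i=min((i for i in range(1,n) if st[i,4]>=8),key=lambda i:np.hypot(*(c[i]+[x0,y0]-near)))
    ct=cv2.findContours((l==i).astype(np.uint8),cv2.RETR_EXTERNAL,cv2.CHAIN_APPROX_NONE)[0][0]+[x0,y0]
    return c[i]+[x0,y0],ct,st[i,4]
dark=lambda im:im.max(2)<60
E
python3 - <<'E'
from det import *
for n,a,b in(('strainer',(186,167),(355,182)),('tail',(284,173),(452,187))):
    o=[]
    for f,(u,v) in(('w1',a),('w2',b)):
        c,_,ar=blob(f,u-9,v-9,u+10,v+10,lambda im:im.max(2)<90,(u,v)); o.append((f,*c)); print(n,f,c.round(1),ar)
    print(n,tri(*o).round(4))
print('rotor shaft tri',tri(('w1',176.9,40.6),('w2',369,60)).round(4))
# pockets from w2 dark
for n,(u,v) in dict(square=(109,75),wide=(174,64),small=(129,140),obl=(189,131)).items():
    c,ct,ar=blob('w2',u-40,v-40,u+40,v+40,lambda im:im.max(2)<55,(u,v)); print(n,c.round(1),ar,cv2.minAreaRect(ct))
    p=np.array([onz('w2',*q[0],.022)[:2] for q in ct],np.float32); print('  at top plane',cv2.minAreaRect(p), cv2.contourArea(p))
for f,(u,v) in(('w1',(357,146)),('w2',(512,158))):
    c,ct,ar=blob(f,u-30,v-20,min(u+40,560),v+20,lambda im:im.max(2)<60,(u,v)); print('cass',f,c,ar,cv2.minAreaRect(ct))
for f,(u,v) in(('w1',(190,50)),('w2',(355,66))):
    c,ct,ar=blob(f,u-28,v-28,u+28,v+28,lambda im:im.max(2)<60,(u,v)); p=cv2.convexHull(np.array([onz(f,*q[0],.006)[:2] for q in ct],np.float32)); print('rotor disc',f,cv2.minEnclosingCircle(p))
def g(f,x0,y0,x1,y1,k):
    im=cv2.imread(f'pics/{f}.png')[y0:y1,x0:x1]; im=(255*(im/255.)**.5).astype(np.uint8); return cv2.resize(im,None,fx=k,fy=k,interpolation=cv2.INTER_CUBIC)
A=np.hstack([g('w1',325,125,391,169,6),g('w2',480,135,546+8,179,6)[:, :400]])
B=np.hstack([g('w2',330,35,390,95,5),g('w2',60,10,160+80,95,5)[:300,:496]])
w=max(A.shape[1],B.shape[1]); C=np.vstack([np.pad(x,((0,0),(0,w-x.shape[1]),(0,0))) for x in(A,B)]); print(C.shape); cv2.imwrite('pics/mos.png',C)
E
```

```text
strainer w1 [185.7 167.4] 50
strainer w2 [355.7 181.5] 51
strainer [ 0.4374 -0.0628  0.06  ]
tail w1 [283.2 172.8] 37
tail w2 [451.1 186.8] 38
tail [ 0.4301 -0.2019  0.0605]
rotor shaft tri [ 0.5965 -0.0672  0.0663]
square [110.4  73.8] 1877 ((110.01512145996094, 73.99610900878906), (49.2884407043457, 41.386051177978516), 75.52970886230469)
  at top plane ((0.5849885940551758, 0.28900542855262756), (0.059448014944791794, 0.05946796014904976), 8.594282150268555) 0.0033665779893423675
wide [173.9  63.3] 2393 ((173.75001525878906, 63.249996185302734), (57.982757568359375, 51.61879348754883), 45.0)
  at top plane ((0.5991318821907043, 0.1971273124217987), (0.07454115897417068, 0.0727158784866333), 56.47756576538086) 0.004236249222645316
small [129.4 139.6] 764 ((128.86538696289062, 140.32691955566406), (31.966930389404297, 30.98634910583496), 78.69007110595703)
  at top plane ((0.4929933249950409, 0.27523714303970337), (0.04601755738258362, 0.047480273991823196), 10.666226387023926) 0.0016319673216598218
obl [188.9 130. ] 1408 ((188.60479736328125, 130.37271118164062), (53.40821838378906, 27.605403900146484), 78.11134338378906)
  at top plane ((0.5071687698364258, 0.18342730402946472), (0.07461364567279816, 0.041209518909454346), 8.403458595275879) 0.002898060603334196
cass w1 [356.4765625 145.4296875] 640 ((356.57098388671875, 145.4085235595703), (40.469661712646484, 16.084604263305664), 6.842773914337158)
cass w2 [514.13739546 158.99641577] 837 ((516.6463012695312, 159.18292236328125), (60.516483306884766, 15.902141571044922), 6.340191841125488)
rotor disc w1 ((0.5976517200469971, -0.06567564606666565), 0.02929300256073475)
rotor disc w2 ((0.5968725085258484, -0.06393156945705414), 0.02859502099454403)
(564, 796, 3)
```

View pics/mos.png

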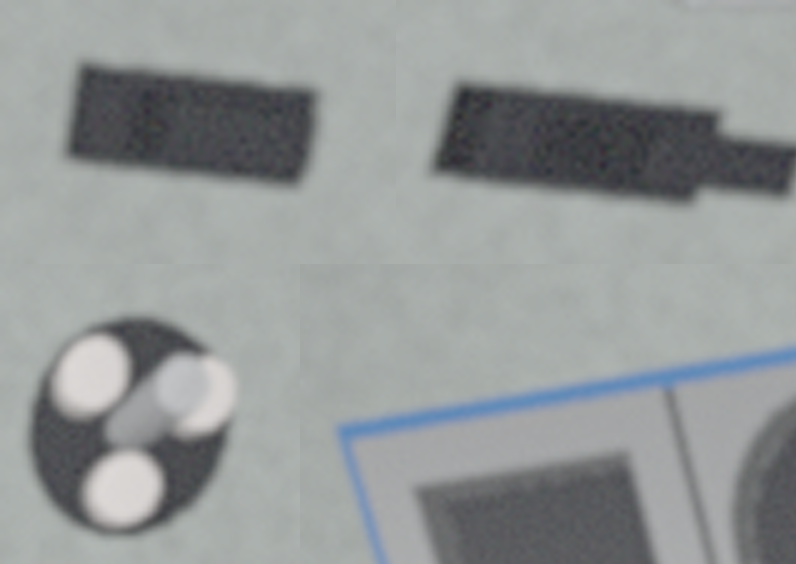

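The mosaic shows rotor3's shaft tip in w2 at mosaic (184,385), i.e. (366.8,59.2). In w2 the cassette's right base end is at mosaic (720,110)/(695,200), and its fin tip at (797,145)/(788,195).

Run:
```python
from det import *
print('shaft',tri(('w1',176.9,40.6),('w2',366.8,59.2)).round(4))
q=lambda u,v:((u-396)/6+480,v/6+135)
P=lambda u,v,z:onz('w2',*q(u,v),z)
ang=lambda a,b:np.degrees(np.arctan2((a-b)[1],(a-b)[0])).round(1)
TL,TR,BR,BL=P(457,82,0),P(720,110,.02),P(695,200,.02),P(433,175,.0)
print('cass w2',TL.round(4),TR.round(4),BR.round(4),BL.round(4),'mid',((TL+TR+BR+BL)/4).round(4),'upper',ang(P(457,82,0),P(720,110,0)),'lower',ang(P(433,175,.02),P(695,200,.02)))
Fe=P(792.5,170,.06); print('fin end',Fe.round(4))
p1=lambda u,v,z:onz('w1',u/6+325,v/6+125,z)
print('w1',p1(80,65,0).round(4),p1(317,90,.02).round(4),p1(303,185,.02).round(4),p1(68,157,0).round(4),ang(p1(80,65,0),p1(317,90,0)),ang(p1(68,157,.02),p1(303,185,.02)))
# corner height from two views: left bottom & right top
print('cass right-top corner tri',tri(('w1',317/6+325,90/6+125),('w2',*q(720,110))).round(4))
c=[onz('w1',u/3.2+150,v/3.2+10,.008) for u,v in((450,450),(483,525),(405,562),(370,485))]
print('tail flange',(sum(c)/4).round(4),ang(c[0],c[3]),ang(c[1],c[2]),ang(c[0],c[1]))
# pockets, rim threshold, heights using top0
for n,(u,v),(a,b) in(('square',(109,75),(192,179)),('wide',(174,64),(224,175)),('small',(129,140),(196,211)),('obl',(189,131),(228,206))):
    c,ct,ar=blob('w2',u-40,v-40,u+40,v+40,lambda im:im.max(2)<75,(u,v)); p=np.array([onz('w2',*z[0],.022)[:2] for z in ct],np.float32)
    c2,_,ar2=blob('top0',a-20,b-20,a+20,b+20,lambda im:im.max(2)<60,(a,b))
    r=cv2.minAreaRect(p);print(n,np.round(r[0],4),np.round(r[1],4),round(r[2],1),ar,ar2,tri(('w2',*c),('top0',*c2)).round(4))
```

```text
shaft [ 0.5981 -0.0656  0.0612]
cass w2 [ 0.48 -0.29  0.  ] [ 0.4744 -0.3452  0.02  ] [ 0.4513 -0.3441  0.02  ] [ 0.4553 -0.2884  0.    ] mid [ 0.4652 -0.3169  0.01  ] upper 84.2 lower 84.7
fin end [ 0.4638 -0.332   0.06  ]
w1 [ 0.4799 -0.2895  0.    ] [ 0.4746 -0.3461  0.02  ] [ 0.4507 -0.3448  0.02  ] [ 0.4561 -0.2876  0.    ] 84.4 83.5
cass right-top corner tri [ 0.4744 -0.3467  0.0182]
tail flange [ 0.4297 -0.2028  0.008 ] -66.5 -64.2 24.8
square [0.5851 0.2893] [0.0616 0.062 ] 8.4 2025 430 [0.5862 0.2909 0.0187]
wide [0.599  0.1974] [0.077  0.0759] 59.3 2558 525 [0.6006 0.1994 0.0158]
small [0.4926 0.2757] [0.0487 0.0499] 0.1 893 227 [0.4937 0.2772 0.0186]
obl [0.5072 0.1836] [0.0771 0.0434] 8.5 1535 388 [0.5082 0.1854 0.0159]
```

Everything agrees with the text heights: shaft 0.061, strainer 0.060, tail 0.0605, cassette block about 0.018, pocket rims 0.016–0.019. Targets:
- rotor3 (.598,−.0655)
- tail (.430,−.2025), sides at 24.8°
- strainer (.4374,−.063)
- cassette (.4655,−.3155), long axis at 84.2°
- caddy at 8.5°

Now over rotor3.

```bash
python3 -m handwheel '[{"x":0.02,"y":0.014,"z":0.02,"wx":0,"wy":0,"wz":0},{"x":0.04,"y":0.028,"z":0.045,"wx":0,"wy":0,"wz":0},{"x":0.06,"y":0.042,"z":0.07,"wx":0,"wy":0,"wz":0},{"x":0.08,"y":0.056,"z":0.095,"wx":0,"wy":0,"wz":0},{"x":0.1,"y":0.07,"z":0.12,"wx":0,"wy":0,"wz":0},{"x":0.12,"y":0.084,"z":0.14,"wx":0,"wy":0,"wz":0},{"x":0.14,"y":0.1,"z":0.16,"wx":0,"wy":0,"wz":0},{"x":0.159,"y":0.113,"z":0.18,"wx":0,"wy":0,"wz":0},{"x":0.159,"y":0.113,"z":0.19,"wx":0,"wy":0,"wz":0},{"x":0.159,"y":0.113,"z":0.19,"wx":0,"wy":0,"wz":0}]' 0.05 15
```

```text
time: 3.13
position: [0.5956, -0.0697, 0.128]
tool_rot: [-3.14, 0.008, 0.012]
ft_force: [0.4, -0.5, 0.5]
grip_width: 0.575
grip_force: 0.0
```

```bash
python3 -m handwheel '[{"x":0,"y":0,"z":0.01,"wx":0,"wy":0,"wz":0},{"x":0,"y":0,"z":0.03,"wx":0,"wy":0,"wz":0},{"x":0,"y":0,"z":0.04,"wx":0,"wy":0,"wz":0},{"x":0,"y":0,"z":0.04,"wx":0,"wy":0,"wz":0},{"x":0,"y":0,"z":0.04,"wx":0,"wy":0,"wz":0}]'
```

```text
time: 3.55
position: [0.5974, -0.066, 0.0929]
tool_rot: [3.141, 0.001, -0.0]
ft_force: [-0.7, 0.1, 0.4]
grip_width: 0.577
grip_force: 0.0
```

```bash
python3 -m handwheel '[{"x":0,"y":0,"z":0.015,"wx":0,"wy":0,"wz":0},{"x":0,"y":0,"z":0.03,"wx":0,"wy":0,"wz":0},{"x":0,"y":0,"z":0.045,"wx":0,"wy":0,"wz":0},{"x":0,"y":0,"z":0.058,"wx":0,"wy":0,"wz":0},{"x":0,"y":0,"z":0.066,"wx":0,"wy":0,"wz":0},{"x":0,"y":0,"z":0.066,"wx":0,"wy":0,"wz":0},{"x":0,"y":0,"z":0.066,"wx":0,"wy":0,"wz":0}]'
python3 -m handwheel '[{"x":0,"y":0,"z":0,"wx":0,"wy":0,"wz":0},{"x":0,"y":0,"z":0,"wx":0,"wy":0,"wz":0},{"x":0,"y":0,"z":0,"wx":0,"wy":0,"wz":0},{"x":0,"y":0,"z":0,"wx":0,"wy":0,"wz":0},{"x":0,"y":0,"z":0,"wx":0,"wy":0,"wz":0},{"x":0,"y":0,"z":0,"wx":0,"wy":0,"wz":0},{"x":0,"y":0,"z":0,"wx":0,"wy":0,"wz":0},{"x":0,"y":0,"z":0,"wx":0,"wy":0,"wz":0}]' 0 20
```

```text
time: 4.13
position: [0.598, -0.0661, 0.0269]
tool_rot: [3.142, 0.001, 0.0]
ft_force: [-0.1, -0.8, 0.1]
grip_width: 0.572
grip_force: 0.0
time: 4.8
position: [0.5979, -0.0659, 0.0267]
tool_rot: [-3.141, -0.001, -0.0]
ft_force: [0.1, 0.7, 1.1]
grip_width: 0.15
grip_force: 20.0
```

```bash
python3 -m handwheel '[{"x":0,"y":0,"z":-0.015,"wx":0,"wy":0,"wz":0},{"x":0,"y":0,"z":-0.04,"wx":0,"wy":0,"wz":0},{"x":0,"y":0,"z":-0.07,"wx":0,"wy":0,"wz":0},{"x":0,"y":0,"z":-0.09,"wx":0,"wy":0,"wz":0},{"x":0,"y":0,"z":-0.1,"wx":0,"wy":0,"wz":0},{"x":0,"y":-0.01,"z":-0.1,"wx":0,"wy":0,"wz":0},{"x":0,"y":-0.035,"z":-0.1,"wx":0,"wy":0,"wz":0},{"x":0,"y":-0.065,"z":-0.1,"wx":0,"wy":0,"wz":0},{"x":0,"y":-0.095,"z":-0.1,"wx":0,"wy":0,"wz":0},{"x":0,"y":-0.125,"z":-0.1,"wx":0,"wy":0,"wz":0}]'
python3 -m handwheel '[{"x":0,"y":-0.03,"z":0,"wx":0,"wy":0,"wz":0},{"x":0,"y":-0.06,"z":0,"wx":0,"wy":0,"wz":0},{"x":0,"y":-0.09,"z":0,"wx":0,"wy":0,"wz":0},{"x":0.002,"y":-0.115,"z":0,"wx":0,"wy":0,"wz":0},{"x":0.002,"y":-0.132,"z":0,"wx":0,"wy":0,"wz":0},{"x":0.002,"y":-0.139,"z":0,"wx":0,"wy":0,"wz":0},{"x":0.002,"y":-0.139,"z":0,"wx":0,"wy":0,"wz":0},{"x":0.002,"y":-0.139,"z":0,"wx":0,"wy":0,"wz":0},{"x":0.002,"y":-0.139,"z":0,"wx":0,"wy":0,"wz":0}]'
python3 - <<'E'
from h import *
snap('wrist','w3')
E
```

```text
time: 5.63
position: [0.5962, 0.0606, 0.1243]
tool_rot: [-3.141, -0.0, 0.005]
ft_force: [-0.0, 0.4, -0.9]
grip_width: 0.154
grip_force: 20.0
time: 6.38
position: [0.5998, 0.1956, 0.1256]
tool_rot: [3.14, -0.003, -0.002]
ft_force: [1.0, -0.6, -1.0]
grip_width: 0.154
grip_force: 20.0
```

View pics/w3.png

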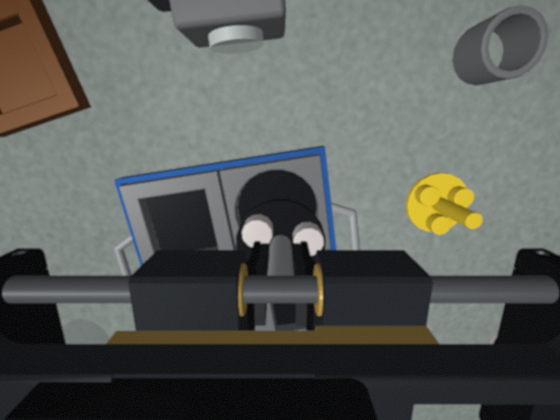

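The wrist view shows the rotor held upright at (280,235), over the wide round pocket. Lower it.

```bash
python3 -m handwheel '[{"x":0,"y":0,"z":0.015,"wx":0,"wy":0,"wz":0},{"x":0,"y":0,"z":0.035,"wx":0,"wy":0,"wz":0},{"x":0,"y":0,"z":0.055,"wx":0,"wy":0,"wz":0},{"x":0,"y":0,"z":0.07,"wx":0,"wy":0,"wz":0},{"x":0,"y":0,"z":0.078,"wx":0,"wy":0,"wz":0},{"x":0,"y":0,"z":0.083,"wx":0,"wy":0,"wz":0},{"x":0,"y":0,"z":0.086,"wx":0,"wy":0,"wz":0},{"x":0,"y":0,"z":0.088,"wx":0,"wy":0,"wz":0},{"x":0,"y":0,"z":0.088,"wx":0,"wy":0,"wz":0},{"x":0,"y":0,"z":0.088,"wx":0,"wy":0,"wz":0}]'
python3 -m handwheel '[{"x":0,"y":0,"z":0.001,"wx":0,"wy":0,"wz":0},{"x":0,"y":0,"z":0.002,"wx":0,"wy":0,"wz":0},{"x":0,"y":0,"z":0.002,"wx":0,"wy":0,"wz":0}]'
```

```text
time: 7.27
position: [0.6003, 0.1981, 0.0393]
tool_rot: [-3.141, -0.001, -0.002]
ft_force: [1.2, -1.0, -1.8]
grip_width: 0.151
grip_force: 20.0
time: 7.52
position: [0.5998, 0.1979, 0.0366]
tool_rot: [3.141, 0.001, 0.0]
ft_force: [-0.0, 0.3, -1.0]
grip_width: 0.153
grip_force: 20.0
```

```bash
python3 -m handwheel '[{"x":0,"y":0,"z":0.0007,"wx":0,"wy":0,"wz":0},{"x":0,"y":0,"z":0.0014,"wx":0,"wy":0,"wz":0},{"x":0,"y":0,"z":0.0014,"wx":0,"wy":0,"wz":0}]'
```

```text
time: 7.77
position: [0.5998, 0.1979, 0.0357]
tool_rot: [3.141, 0.001, 0.0]
ft_force: [-1.5, -0.5, 3.2]
grip_width: 0.15
grip_force: 20.0
```

Contact on the floor. Release and rise.

```bash
python3 -m handwheel '[{"x":0,"y":0,"z":0,"wx":0,"wy":0,"wz":0},{"x":0,"y":0,"z":0,"wx":0,"wy":0,"wz":0},{"x":0,"y":0,"z":0,"wx":0,"wy":0,"wz":0},{"x":0,"y":0,"z":0,"wx":0,"wy":0,"wz":0},{"x":0,"y":0,"z":-0.01,"wx":0,"wy":0,"wz":0},{"x":0,"y":0,"z":-0.03,"wx":0,"wy":0,"wz":0},{"x":0,"y":0,"z":-0.06,"wx":0,"wy":0,"wz":0},{"x":0,"y":0,"z":-0.09,"wx":0,"wy":0,"wz":0},{"x":0,"y":0,"z":-0.1,"wx":0,"wy":0,"wz":0}]' 0.05
```

```text
time: 8.52
position: [0.602, 0.1994, 0.1406]
tool_rot: [-3.139, -0.001, -0.011]
ft_force: [0.7, 0.4, -0.2]
grip_width: 0.566
grip_force: 0.0
```

```bash
python3 -m handwheel '[{"x":-0.008,"y":0.02,"z":0,"wx":0,"wy":0,"wz":-2},{"x":-0.022,"y":0.05,"z":0,"wx":0,"wy":0,"wz":-4},{"x":-0.035,"y":0.083,"z":0,"wx":0,"wy":0,"wz":-6},{"x":-0.05,"y":0.116,"z":0,"wx":0,"wy":0,"wz":-9},{"x":-0.064,"y":0.15,"z":0,"wx":0,"wy":0,"wz":-12},{"x":-0.078,"y":0.183,"z":0,"wx":0,"wy":0,"wz":-15},{"x":-0.092,"y":0.216,"z":0,"wx":0,"wy":0,"wz":-18},{"x":-0.106,"y":0.25,"z":0,"wx":0,"wy":0,"wz":-21},{"x":-0.12,"y":0.283,"z":0,"wx":0,"wy":0,"wz":-24},{"x":-0.134,"y":0.315,"z":0,"wx":0,"wy":0,"wz":-24.8}]'
python3 - <<'E'
from h import *
s=ctrl.get_state();Rm=R.from_rotvec(s['tool_rot']).as_matrix();print(Rm.T@(np.array([.430,-.2025,.10])-s['position']))
E
```

```text
time: 9.35
position: [0.4648, -0.1188, 0.1355]
tool_rot: [3.066, 0.678, 0.001]
ft_force: [0.8, -0.4, 0.4]
grip_width: 0.578
grip_force: 0.0
[-0.06688433  0.06111654  0.0355528 ]
```

```bash
python3 -m handwheel '[{"x":-0.022,"y":0.02,"z":0,"wx":0,"wy":0,"wz":0},{"x":-0.045,"y":0.04,"z":0,"wx":0,"wy":0,"wz":0},{"x":-0.06,"y":0.056,"z":0.01,"wx":0,"wy":0,"wz":0},{"x":-0.0675,"y":0.062,"z":0.02,"wx":0,"wy":0,"wz":0},{"x":-0.0675,"y":0.062,"z":0.035,"wx":0,"wy":0,"wz":0},{"x":-0.0675,"y":0.062,"z":0.04,"wx":0,"wy":0,"wz":0},{"x":-0.0675,"y":0.062,"z":0.04,"wx":0,"wy":0,"wz":0},{"x":-0.0675,"y":0.062,"z":0.04,"wx":0,"wy":0,"wz":0}]'
python3 - <<'E'
from h import *
s=ctrl.get_state();Rm=R.from_rotvec(s['tool_rot']).as_matrix();print(Rm.T@(np.array([.430,-.2025,.021])-s['position']),Rm.round(3)[:,0])
E
```

```text
time: 10.02
position: [0.431, -0.2004, 0.095]
tool_rot: [-3.067, -0.678, 0.0]
ft_force: [0.7, -0.5, -0.5]
grip_width: 0.574
grip_force: 0.0
[-0.00177733  0.00153703  0.07403791] [0.907 0.422 0.   ]
```

```bash
python3 -m handwheel '[{"x":-0.0015,"y":0.0015,"z":0.02,"wx":0,"wy":0,"wz":0},{"x":-0.0015,"y":0.0015,"z":0.04,"wx":0,"wy":0,"wz":0},{"x":-0.0015,"y":0.0015,"z":0.06,"wx":0,"wy":0,"wz":0},{"x":-0.0015,"y":0.0015,"z":0.07,"wx":0,"wy":0,"wz":0},{"x":-0.0015,"y":0.0015,"z":0.074,"wx":0,"wy":0,"wz":0},{"x":-0.0015,"y":0.0015,"z":0.074,"wx":0,"wy":0,"wz":0},{"x":-0.0015,"y":0.0015,"z":0.074,"wx":0,"wy":0,"wz":0}]'
python3 -m handwheel '[{"x":0,"y":0,"z":0,"wx":0,"wy":0,"wz":0},{"x":0,"y":0,"z":0,"wx":0,"wy":0,"wz":0},{"x":0,"y":0,"z":0,"wx":0,"wy":0,"wz":0},{"x":0,"y":0,"z":0,"wx":0,"wy":0,"wz":0},{"x":0,"y":0,"z":0,"wx":0,"wy":0,"wz":0},{"x":0,"y":0,"z":0,"wx":0,"wy":0,"wz":0},{"x":0,"y":0,"z":0,"wx":0,"wy":0,"wz":0},{"x":0,"y":0,"z":0,"wx":0,"wy":0,"wz":0}]' 0 15
```

```text
time: 10.6
position: [0.4308, -0.2038, 0.022]
tool_rot: [3.067, 0.676, 0.002]
ft_force: [0.2, 0.4, 0.8]
grip_width: 0.572
grip_force: 0.0
time: 11.27
position: [0.4299, -0.2039, 0.0213]
tool_rot: [3.068, 0.675, -0.0]
ft_force: [-0.3, 0.5, 1.4]
grip_width: 0.229
grip_force: 15.0
```

```bash
python3 -m handwheel '[{"x":0,"y":0,"z":-0.015,"wx":0,"wy":0,"wz":0},{"x":0,"y":0,"z":-0.04,"wx":0,"wy":0,"wz":0},{"x":0,"y":0,"z":-0.07,"wx":0,"wy":0,"wz":0},{"x":0,"y":0,"z":-0.095,"wx":0,"wy":0,"wz":0},{"x":0.008,"y":-0.01,"z":-0.105,"wx":0,"wy":0,"wz":0},{"x":0.025,"y":-0.03,"z":-0.105,"wx":0,"wy":0,"wz":2},{"x":0.048,"y":-0.053,"z":-0.105,"wx":0,"wy":0,"wz":4},{"x":0.071,"y":-0.078,"z":-0.105,"wx":0,"wy":0,"wz":6},{"x":0.095,"y":-0.104,"z":-0.105,"wx":0,"wy":0,"wz":8},{"x":0.119,"y":-0.13,"z":-0.105,"wx":0,"wy":0,"wz":10}]'
python3 - <<'E'
from h import *
s=ctrl.get_state();Rm=R.from_rotvec(s['tool_rot']).as_matrix();print(Rm.T@(np.array([.5855,.290,.126])-s['position']),Rm.round(3)[:,0])
E
```

```text
time: 12.1
position: [0.4829, -0.0335, 0.1254]
tool_rot: [3.116, 0.402, -0.001]
ft_force: [0.9, 0.2, -0.8]
grip_width: 0.224
grip_force: 15.0
[ 0.18135716 -0.28686412 -0.00066629] [ 0.967  0.254 -0.001]
```

```bash
python3 -m handwheel '[{"x":0.018,"y":-0.028,"z":0,"wx":0,"wy":0,"wz":1},{"x":0.037,"y":-0.058,"z":0,"wx":0,"wy":0,"wz":2},{"x":0.056,"y":-0.088,"z":0,"wx":0,"wy":0,"wz":3},{"x":0.075,"y":-0.118,"z":0,"wx":0,"wy":0,"wz":4},{"x":0.094,"y":-0.148,"z":0,"wx":0,"wy":0,"wz":5},{"x":0.113,"y":-0.178,"z":0,"wx":0,"wy":0,"wz":6},{"x":0.132,"y":-0.208,"z":0,"wx":0,"wy":0,"wz":6.3},{"x":0.15,"y":-0.237,"z":0,"wx":0,"wy":0,"wz":6.3},{"x":0.166,"y":-0.262,"z":0,"wx":0,"wy":0,"wz":6.3},{"x":0.176,"y":-0.278,"z":0,"wx":0,"wy":0,"wz":6.3}]'
python3 -m handwheel '[{"x":0,"y":0,"z":0,"wx":0,"wy":0,"wz":0},{"x":0,"y":0,"z":0,"wx":0,"wy":0,"wz":0},{"x":0,"y":0,"z":0,"wx":0,"wy":0,"wz":0}]'
python3 - <<'E'
from h import *
s=ctrl.get_state();Rm=R.from_rotvec(s['tool_rot']).as_matrix();print(Rm.T@(np.array([.5855,.290,.126])-s['position']),Rm.round(3)[:,0])
E
```

```text
time: 12.93
position: [0.5809, 0.283, 0.1249]
tool_rot: [-3.13, -0.239, 0.003]
ft_force: [0.2, 0.7, -0.5]
grip_width: 0.224
grip_force: 15.0
time: 13.18
position: [0.5816, 0.2775, 0.1251]
tool_rot: [3.132, 0.233, -0.003]
ft_force: [0.2, 0.0, -1.2]
grip_width: 0.23
grip_force: 15.0
[ 0.00574557 -0.01181545 -0.00092642] [ 0.989  0.148 -0.002]
```

```bash
python3 -m handwheel '[{"x":0.003,"y":-0.006,"z":0,"wx":0,"wy":0,"wz":0},{"x":0.006,"y":-0.012,"z":0,"wx":0,"wy":0,"wz":0},{"x":0.006,"y":-0.012,"z":0.015,"wx":0,"wy":0,"wz":0},{"x":0.006,"y":-0.012,"z":0.04,"wx":0,"wy":0,"wz":0},{"x":0.006,"y":-0.012,"z":0.06,"wx":0,"wy":0,"wz":0},{"x":0.006,"y":-0.012,"z":0.075,"wx":0,"wy":0,"wz":0},{"x":0.006,"y":-0.012,"z":0.085,"wx":0,"wy":0,"wz":0},{"x":0.006,"y":-0.012,"z":0.09,"wx":0,"wy":0,"wz":0},{"x":0.006,"y":-0.012,"z":0.0925,"wx":0,"wy":0,"wz":0},{"x":0.006,"y":-0.012,"z":0.0925,"wx":0,"wy":0,"wz":0}]'
python3 -m handwheel '[{"x":0,"y":0,"z":0.001,"wx":0,"wy":0,"wz":0},{"x":0,"y":0,"z":0.0015,"wx":0,"wy":0,"wz":0},{"x":0,"y":0,"z":0.0015,"wx":0,"wy":0,"wz":0}]'
```

```text
time: 14.02
position: [0.5866, 0.2908, 0.0336]
tool_rot: [-3.133, -0.233, -0.0]
ft_force: [-0.2, 0.4, 0.4]
grip_width: 0.225
grip_force: 15.0
time: 14.27
position: [0.587, 0.291, 0.0329]
tool_rot: [-3.133, -0.233, -0.002]
ft_force: [-0.4, -0.0, -0.6]
grip_width: 0.224
grip_force: 15.0
```

```bash
python3 -m handwheel '[{"x":0,"y":0,"z":0.001,"wx":0,"wy":0,"wz":0},{"x":0,"y":0,"z":0.0018,"wx":0,"wy":0,"wz":0},{"x":0,"y":0,"z":0.0018,"wx":0,"wy":0,"wz":0}]'
python3 -m handwheel '[{"x":0,"y":0,"z":0.0007,"wx":0,"wy":0,"wz":0},{"x":0,"y":0,"z":0.0012,"wx":0,"wy":0,"wz":0},{"x":0,"y":0,"z":0.0012,"wx":0,"wy":0,"wz":0}]'
```

```text
time: 14.52
position: [0.5866, 0.2907, 0.0304]
tool_rot: [3.133, 0.233, 0.001]
ft_force: [-0.6, 0.8, -0.4]
grip_width: 0.224
grip_force: 15.0
time: 14.77
position: [0.5867, 0.2907, 0.0304]
tool_rot: [3.132, 0.233, 0.001]
ft_force: [-1.6, -0.9, 6.5]
grip_width: 0.222
grip_force: 15.0
```

```bash
python3 -m handwheel '[{"x":0,"y":0,"z":-0.0005,"wx":0,"wy":0,"wz":0},{"x":0,"y":0,"z":-0.0005,"wx":0,"wy":0,"wz":0},{"x":0,"y":0,"z":-0.0005,"wx":0,"wy":0,"wz":0},{"x":0,"y":0,"z":-0.0005,"wx":0,"wy":0,"wz":0},{"x":0,"y":0,"z":-0.01,"wx":0,"wy":0,"wz":0},{"x":0,"y":0,"z":-0.03,"wx":0,"wy":0,"wz":0},{"x":0,"y":0,"z":-0.06,"wx":0,"wy":0,"wz":0},{"x":0,"y":0,"z":-0.09,"wx":0,"wy":0,"wz":0},{"x":0,"y":0,"z":-0.11,"wx":0,"wy":0,"wz":0},{"x":0,"y":0,"z":-0.11,"wx":0,"wy":0,"wz":0}]' 0.045
python3 - <<'E'
from h import *
s=ctrl.get_state();Rm=R.from_rotvec(s['tool_rot']).as_matrix();print(Rm.T@(np.array([.4374,-.063,.14])-s['position']),Rm.round(3)[:,0])
E
```

```text
time: 15.6
position: [0.5889, 0.2929, 0.1453]
tool_rot: [-3.13, -0.233, -0.013]
ft_force: [0.5, -0.2, 0.3]
grip_width: 0.518
grip_force: 0.0
[-0.20264714  0.32950928  0.00266709] [0.989 0.148 0.009]
```

```bash
python3 -m handwheel '[{"x":-0.012,"y":0.018,"z":0,"wx":0,"wy":0,"wz":0},{"x":-0.03,"y":0.048,"z":0,"wx":0,"wy":0,"wz":0},{"x":-0.049,"y":0.08,"z":0,"wx":0,"wy":0,"wz":0},{"x":-0.069,"y":0.112,"z":0,"wx":0,"wy":0,"wz":0},{"x":-0.089,"y":0.144,"z":0,"wx":0,"wy":0,"wz":0},{"x":-0.109,"y":0.176,"z":0,"wx":0,"wy":0,"wz":0},{"x":-0.129,"y":0.208,"z":0,"wx":0,"wy":0,"wz":0},{"x":-0.149,"y":0.24,"z":0,"wx":0,"wy":0,"wz":0},{"x":-0.168,"y":0.272,"z":0,"wx":0,"wy":0,"wz":0},{"x":-0.185,"y":0.3,"z":0,"wx":0,"wy":0,"wz":0}]' 0.062
python3 -m handwheel '[{"x":-0.012,"y":0.02,"z":0,"wx":0,"wy":0,"wz":0},{"x":-0.016,"y":0.027,"z":0,"wx":0,"wy":0,"wz":0},{"x":-0.016,"y":0.027,"z":0.01,"wx":0,"wy":0,"wz":0},{"x":-0.016,"y":0.027,"z":0.03,"wx":0,"wy":0,"wz":0},{"x":-0.016,"y":0.027,"z":0.045,"wx":0,"wy":0,"wz":0},{"x":-0.016,"y":0.027,"z":0.045,"wx":0,"wy":0,"wz":0},{"x":-0.016,"y":0.027,"z":0.045,"wx":0,"wy":0,"wz":0}]'
python3 - <<'E'
from h import *
s=ctrl.get_state();Rm=R.from_rotvec(s['tool_rot']).as_matrix();print(Rm.T@(np.array([.4374,-.063,.021])-s['position']),Rm.round(3)[:,0])
E
```

```text
time: 16.43
position: [0.4464, -0.0357, 0.139]
tool_rot: [3.132, 0.231, -0.0]
ft_force: [0.6, -0.6, -0.6]
grip_width: 0.714
grip_force: 0.0
time: 17.02
position: [0.4359, -0.0603, 0.0932]
tool_rot: [-3.13, -0.238, 0.003]
ft_force: [-0.4, 0.6, 1.2]
grip_width: 0.707
grip_force: 0.0
[0.00120502 0.00306524 0.07221832] [ 0.989  0.151 -0.002]
```

```bash
python3 -m handwheel '[{"x":0.001,"y":0.002,"z":0.01,"wx":0,"wy":0,"wz":0},{"x":0.001,"y":0.002,"z":0.03,"wx":0,"wy":0,"wz":0},{"x":0.001,"y":0.002,"z":0.05,"wx":0,"wy":0,"wz":0},{"x":0.001,"y":0.002,"z":0.065,"wx":0,"wy":0,"wz":0},{"x":0.001,"y":0.002,"z":0.072,"wx":0,"wy":0,"wz":0},{"x":0.001,"y":0.002,"z":0.072,"wx":0,"wy":0,"wz":0},{"x":0.001,"y":0.002,"z":0.072,"wx":0,"wy":0,"wz":0}]'
python3 -m handwheel '[{"x":0,"y":0,"z":0,"wx":0,"wy":0,"wz":0},{"x":0,"y":0,"z":0,"wx":0,"wy":0,"wz":0},{"x":0,"y":0,"z":0,"wx":0,"wy":0,"wz":0},{"x":0,"y":0,"z":0,"wx":0,"wy":0,"wz":0},{"x":0,"y":0,"z":0,"wx":0,"wy":0,"wz":0},{"x":0,"y":0,"z":0,"wx":0,"wy":0,"wz":0},{"x":0,"y":0,"z":0,"wx":0,"wy":0,"wz":0},{"x":0,"y":0,"z":0,"wx":0,"wy":0,"wz":0}]' 0 15
python3 -m handwheel '[{"x":0,"y":0,"z":-0.015,"wx":0,"wy":0,"wz":0},{"x":0,"y":0,"z":-0.04,"wx":0,"wy":0,"wz":0},{"x":0,"y":0,"z":-0.07,"wx":0,"wy":0,"wz":0},{"x":0,"y":0,"z":-0.095,"wx":0,"wy":0,"wz":0},{"x":0,"y":0,"z":-0.105,"wx":0,"wy":0,"wz":0},{"x":0,"y":0,"z":-0.105,"wx":0,"wy":0,"wz":0},{"x":0,"y":0,"z":-0.105,"wx":0,"wy":0,"wz":0}]'
python3 - <<'E'
from h import *
s=ctrl.get_state();Rm=R.from_rotvec(s['tool_rot']).as_matrix();print(Rm.T@(np.array([.4935,.276,.126])-s['position']),Rm.round(3)[:,0])
E
```

```text
time: 17.6
position: [0.438, -0.0639, 0.0225]
tool_rot: [-3.132, -0.234, -0.001]
ft_force: [-1.0, -0.2, 0.5]
grip_width: 0.714
grip_force: 0.0
time: 18.27
position: [0.4376, -0.0643, 0.0224]
tool_rot: [3.133, 0.233, 0.0]
ft_force: [-1.4, -0.4, 2.7]
grip_width: 0.385
grip_force: 15.0
time: 18.85
position: [0.4371, -0.0645, 0.1265]
tool_rot: [3.132, 0.233, -0.001]
ft_force: [-0.9, -0.1, -1.6]
grip_width: 0.385
grip_force: 15.0
[ 1.06104760e-01 -3.28463919e-01  2.96964039e-04] [ 0.989  0.148 -0.   ]
```

```bash
python3 -m handwheel '[{"x":0.006,"y":-0.018,"z":0,"wx":0,"wy":0,"wz":0},{"x":0.015,"y":-0.048,"z":0,"wx":0,"wy":0,"wz":0},{"x":0.025,"y":-0.08,"z":0,"wx":0,"wy":0,"wz":0},{"x":0.036,"y":-0.113,"z":0,"wx":0,"wy":0,"wz":0},{"x":0.047,"y":-0.146,"z":0,"wx":0,"wy":0,"wz":0},{"x":0.058,"y":-0.179,"z":0,"wx":0,"wy":0,"wz":0},{"x":0.069,"y":-0.212,"z":0,"wx":0,"wy":0,"wz":0},{"x":0.08,"y":-0.245,"z":0,"wx":0,"wy":0,"wz":0},{"x":0.09,"y":-0.278,"z":0,"wx":0,"wy":0,"wz":0},{"x":0.099,"y":-0.305,"z":0,"wx":0,"wy":0,"wz":0}]'
python3 -m handwheel '[{"x":0.005,"y":-0.017,"z":0,"wx":0,"wy":0,"wz":0},{"x":0.007,"y":-0.0235,"z":0,"wx":0,"wy":0,"wz":0},{"x":0.007,"y":-0.0235,"z":0.01,"wx":0,"wy":0,"wz":0},{"x":0.007,"y":-0.0235,"z":0.03,"wx":0,"wy":0,"wz":0},{"x":0.007,"y":-0.0235,"z":0.05,"wx":0,"wy":0,"wz":0},{"x":0.007,"y":-0.0235,"z":0.06,"wx":0,"wy":0,"wz":0},{"x":0.007,"y":-0.0235,"z":0.06,"wx":0,"wy":0,"wz":0},{"x":0.007,"y":-0.0235,"z":0.06,"wx":0,"wy":0,"wz":0}]'
```

```text
time: 19.68
position: [0.4885, 0.2544, 0.1245]
tool_rot: [-3.132, -0.236, 0.006]
ft_force: [-0.0, -1.0, -0.3]
grip_width: 0.386
grip_force: 15.0
time: 20.35
position: [0.4932, 0.2748, 0.0662]
tool_rot: [3.132, 0.232, -0.003]
ft_force: [0.9, -0.2, -0.8]
grip_width: 0.388
grip_force: 15.0
```

```bash
python3 -m handwheel '[{"x":0,"y":-0.001,"z":0.01,"wx":0,"wy":0,"wz":0},{"x":0,"y":-0.001,"z":0.02,"wx":0,"wy":0,"wz":0},{"x":0,"y":-0.001,"z":0.028,"wx":0,"wy":0,"wz":0},{"x":0,"y":-0.001,"z":0.032,"wx":0,"wy":0,"wz":0},{"x":0,"y":-0.001,"z":0.034,"wx":0,"wy":0,"wz":0},{"x":0,"y":-0.001,"z":0.034,"wx":0,"wy":0,"wz":0}]'
python3 -m handwheel '[{"x":0,"y":0,"z":0.0007,"wx":0,"wy":0,"wz":0},{"x":0,"y":0,"z":0.0012,"wx":0,"wy":0,"wz":0},{"x":0,"y":0,"z":0.0012,"wx":0,"wy":0,"wz":0}]'
```

```text
time: 20.85
position: [0.4931, 0.2772, 0.0325]
tool_rot: [3.133, 0.234, -0.001]
ft_force: [-0.5, -0.0, -0.5]
grip_width: 0.386
grip_force: 15.0
time: 21.1
position: [0.4937, 0.2774, 0.0322]
tool_rot: [-3.133, -0.233, -0.001]
ft_force: [-0.5, -0.4, -0.2]
grip_width: 0.384
grip_force: 15.0
```

```bash
python3 -m handwheel '[{"x":0,"y":0,"z":0.0006,"wx":0,"wy":0,"wz":0},{"x":0,"y":0,"z":0.0012,"wx":0,"wy":0,"wz":0},{"x":0,"y":0,"z":0.0012,"wx":0,"wy":0,"wz":0}]'
```

```text
time: 21.35
position: [0.4937, 0.2774, 0.0315]
tool_rot: [3.133, 0.233, 0.001]
ft_force: [-1.6, -0.6, 5.3]
grip_width: 0.382
grip_force: 15.0
```

```bash
python3 -m handwheel '[{"x":0,"y":0,"z":-0.0005,"wx":0,"wy":0,"wz":0},{"x":0,"y":0,"z":-0.0005,"wx":0,"wy":0,"wz":0},{"x":0,"y":0,"z":-0.0005,"wx":0,"wy":0,"wz":0},{"x":0,"y":0,"z":-0.0005,"wx":0,"wy":0,"wz":0},{"x":0,"y":0,"z":-0.01,"wx":0,"wy":0,"wz":0},{"x":0,"y":0,"z":-0.03,"wx":0,"wy":0,"wz":0},{"x":0,"y":0,"z":-0.06,"wx":0,"wy":0,"wz":0},{"x":0,"y":0,"z":-0.09,"wx":0,"wy":0,"wz":0},{"x":0,"y":0,"z":-0.11,"wx":0,"wy":0,"wz":0},{"x":0,"y":0,"z":-0.11,"wx":0,"wy":0,"wz":0}]' 0.06
python3 - <<'E'
from h import *
s=ctrl.get_state();Rm=R.from_rotvec(s['tool_rot']).as_matrix();print(Rm.T@(np.array([.4655,-.3155,.14])-s['position']),Rm.round(3)[:,0],s['joint_positions'])
E
```

```text
time: 22.18
position: [0.4959, 0.2794, 0.146]
tool_rot: [-3.13, -0.234, -0.012]
ft_force: [-0.1, 0.1, 0.7]
grip_width: 0.688
grip_force: 0.0
[-0.11837961  0.58384115  0.00388322] [0.989 0.148 0.008] [ 0.28865242  0.34979661 -1.00939306  1.73510252  0.31627104  1.22298961
 -2.22269552]
```

```bash
python3 -m handwheel '[{"x":-0.004,"y":0.018,"z":0,"wx":0,"wy":0,"wz":-3},{"x":-0.01,"y":0.05,"z":0,"wx":0,"wy":0,"wz":-8},{"x":-0.017,"y":0.084,"z":0,"wx":0,"wy":0,"wz":-13},{"x":-0.024,"y":0.118,"z":0,"wx":0,"wy":0,"wz":-18},{"x":-0.031,"y":0.152,"z":0,"wx":0,"wy":0,"wz":-23},{"x":-0.038,"y":0.186,"z":0,"wx":0,"wy":0,"wz":-28},{"x":-0.044,"y":0.22,"z":0,"wx":0,"wy":0,"wz":-33},{"x":-0.051,"y":0.254,"z":0,"wx":0,"wy":0,"wz":-38},{"x":-0.058,"y":0.288,"z":0,"wx":0,"wy":0,"wz":-43},{"x":-0.065,"y":0.322,"z":0,"wx":0,"wy":0,"wz":-48}]' 0.05
python3 - <<'E'
from h import *
s=ctrl.get_state();Rm=R.from_rotvec(s['tool_rot']).as_matrix();print(Rm.T@(np.array([.4655,-.3155,.14])-s['position']),np.degrees(np.arctan2(Rm[1,0],Rm[0,0])),s['joint_positions'])
E
```

```text
time: 23.02
position: [0.4762, -0.0526, 0.1408]
tool_rot: [2.763, 1.493, -0.001]
ft_force: [0.5, 0.5, 0.4]
grip_width: 0.575
grip_force: 0.0
[-0.22581096  0.13515183  0.00102731] 56.76727995475335 [ 1.0799757   0.09067875 -1.05464262  1.93853699  0.08717073  1.15964508
 -0.58783462]
```

```bash
python3 -m handwheel '[{"x":-0.028,"y":0.017,"z":0,"wx":0,"wy":0,"wz":-4},{"x":-0.056,"y":0.034,"z":0,"wx":0,"wy":0,"wz":-8},{"x":-0.085,"y":0.051,"z":0,"wx":0,"wy":0,"wz":-12},{"x":-0.114,"y":0.068,"z":0,"wx":0,"wy":0,"wz":-16},{"x":-0.143,"y":0.085,"z":0,"wx":0,"wy":0,"wz":-20},{"x":-0.172,"y":0.103,"z":0,"wx":0,"wy":0,"wz":-24},{"x":-0.198,"y":0.118,"z":0,"wx":0,"wy":0,"wz":-27.5},{"x":-0.216,"y":0.13,"z":0,"wx":0,"wy":0,"wz":-27.5},{"x":-0.224,"y":0.134,"z":0.01,"wx":0,"wy":0,"wz":-27.5},{"x":-0.224,"y":0.134,"z":0.03,"wx":0,"wy":0,"wz":-27.5}]'
python3 -m handwheel '[{"x":0,"y":0,"z":0.015,"wx":0,"wy":0,"wz":0},{"x":0,"y":0,"z":0.015,"wx":0,"wy":0,"wz":0},{"x":0,"y":0,"z":0.015,"wx":0,"wy":0,"wz":0}]'
python3 - <<'E'
from h import *
s=ctrl.get_state();Rm=R.from_rotvec(s['tool_rot']).as_matrix();print(Rm.T@(np.array([.4655,-.3155,.024])-s['position']),np.degrees(np.arctan2(Rm[1,0],Rm[0,0])),s['joint_positions'])
E
```

```text
time: 23.85
position: [0.4657, -0.3149, 0.1115]
tool_rot: [2.336, 2.095, 0.001]
ft_force: [0.2, -0.1, 0.2]
grip_width: 0.578
grip_force: 0.0
time: 24.1
position: [0.4646, -0.3098, 0.0947]
tool_rot: [-2.331, -2.103, -0.0]
ft_force: [0.6, 0.3, 0.1]
grip_width: 0.576
grip_force: 0.0
[-0.00570246  0.00165583  0.07070955] 84.10945729887803 [ 1.2978532   0.35500173 -0.88702317  1.80641373  0.30186726  1.12595141
  0.20584243]
```

```bash
python3 -m handwheel '[{"x":-0.005,"y":0.0015,"z":0.01,"wx":0,"wy":0,"wz":0},{"x":-0.005,"y":0.0015,"z":0.03,"wx":0,"wy":0,"wz":0},{"x":-0.005,"y":0.0015,"z":0.05,"wx":0,"wy":0,"wz":0},{"x":-0.005,"y":0.0015,"z":0.063,"wx":0,"wy":0,"wz":0},{"x":-0.005,"y":0.0015,"z":0.069,"wx":0,"wy":0,"wz":0},{"x":-0.005,"y":0.0015,"z":0.069,"wx":0,"wy":0,"wz":0},{"x":-0.005,"y":0.0015,"z":0.069,"wx":0,"wy":0,"wz":0}]'
python3 -m handwheel '[{"x":0,"y":0,"z":0,"wx":0,"wy":0,"wz":0},{"x":0,"y":0,"z":0,"wx":0,"wy":0,"wz":0},{"x":0,"y":0,"z":0,"wx":0,"wy":0,"wz":0},{"x":0,"y":0,"z":0,"wx":0,"wy":0,"wz":0},{"x":0,"y":0,"z":0,"wx":0,"wy":0,"wz":0},{"x":0,"y":0,"z":0,"wx":0,"wy":0,"wz":0},{"x":0,"y":0,"z":0,"wx":0,"wy":0,"wz":0},{"x":0,"y":0,"z":0,"wx":0,"wy":0,"wz":0}]' 0 20
python3 -m handwheel '[{"x":0,"y":0,"z":-0.015,"wx":0,"wy":0,"wz":0},{"x":0,"y":0,"z":-0.04,"wx":0,"wy":0,"wz":0},{"x":0,"y":0,"z":-0.07,"wx":0,"wy":0,"wz":0},{"x":0,"y":0,"z":-0.095,"wx":0,"wy":0,"wz":0},{"x":0,"y":0,"z":-0.105,"wx":0,"wy":0,"wz":0},{"x":0,"y":0,"z":-0.105,"wx":0,"wy":0,"wz":0},{"x":0,"y":0,"z":-0.105,"wx":0,"wy":0,"wz":0}]'
python3 - <<'E'
from h import *
s=ctrl.get_state();Rm=R.from_rotvec(s['tool_rot']).as_matrix();print(Rm.T@(np.array([.5075,.184,.13])-s['position']),np.degrees(np.arctan2(Rm[1,0],Rm[0,0])))
snap('wrist','w4')
E
```

```text
time: 24.68
position: [0.4666, -0.3167, 0.0272]
tool_rot: [2.333, 2.102, 0.0]
ft_force: [-0.0, 0.8, 0.1]
grip_width: 0.579
grip_force: 0.0
time: 25.35
position: [0.466, -0.3168, 0.0268]
tool_rot: [2.334, 2.102, -0.0]
ft_force: [-0.7, -0.5, 0.9]
grip_width: 0.159
grip_force: 20.0
time: 25.93
position: [0.4658, -0.3168, 0.1318]
tool_rot: [2.334, 2.102, -0.001]
ft_force: [-0.7, -0.1, -1.5]
grip_width: 0.158
grip_force: 20.0
[ 0.50243691 -0.01085275  0.00140295] 84.00850103562644
```

View pics/w4.png

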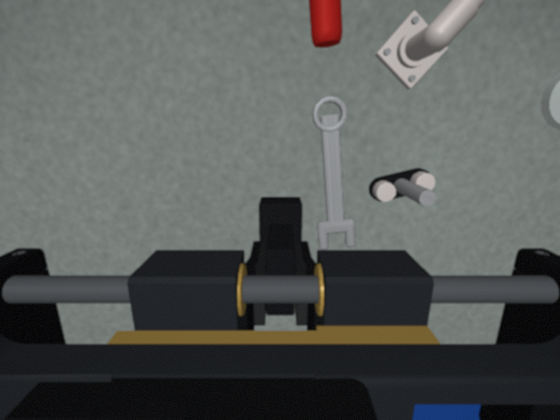

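The view shows the cassette at (280,250), held square and level by the fin; rotor2 and the elbow are undisturbed. Carry it to the oblong pocket.

```bash
python3 -m handwheel '[{"x":0.015,"y":0,"z":0,"wx":0,"wy":0,"wz":2},{"x":0.045,"y":-0.001,"z":0,"wx":0,"wy":0,"wz":7},{"x":0.078,"y":-0.002,"z":0,"wx":0,"wy":0,"wz":12},{"x":0.111,"y":-0.003,"z":0,"wx":0,"wy":0,"wz":17},{"x":0.144,"y":-0.004,"z":0,"wx":0,"wy":0,"wz":22},{"x":0.177,"y":-0.005,"z":0,"wx":0,"wy":0,"wz":27},{"x":0.21,"y":-0.005,"z":0,"wx":0,"wy":0,"wz":32},{"x":0.243,"y":-0.006,"z":0,"wx":0,"wy":0,"wz":37},{"x":0.276,"y":-0.007,"z":0,"wx":0,"wy":0,"wz":42},{"x":0.309,"y":-0.007,"z":0,"wx":0,"wy":0,"wz":47}]'
python3 - <<'E'
from h import *
s=ctrl.get_state();Rm=R.from_rotvec(s['tool_rot']).as_matrix();print(Rm.T@(np.array([.5075,.184,.13])-s['position']),np.degrees(np.arctan2(Rm[1,0],Rm[0,0])))
E
```

```text
time: 26.82
position: [0.4896, -0.0072, 0.13]
tool_rot: [-2.98, -0.99, 0.005]
ft_force: [-0.2, 0.4, -1.1]
grip_width: 0.158
grip_force: 20.0
[ 1.28800487e-01 -1.42497021e-01  1.06054187e-05] 36.75781374342768
```

```bash
python3 -m handwheel '[{"x":0.022,"y":-0.024,"z":0,"wx":0,"wy":0,"wz":5},{"x":0.044,"y":-0.048,"z":0,"wx":0,"wy":0,"wz":10},{"x":0.066,"y":-0.072,"z":0,"wx":0,"wy":0,"wz":15},{"x":0.086,"y":-0.096,"z":0,"wx":0,"wy":0,"wz":20},{"x":0.105,"y":-0.117,"z":0,"wx":0,"wy":0,"wz":25},{"x":0.12,"y":-0.133,"z":0,"wx":0,"wy":0,"wz":28.5},{"x":0.127,"y":-0.14,"z":0,"wx":0,"wy":0,"wz":28.5},{"x":0.127,"y":-0.14,"z":0,"wx":0,"wy":0,"wz":28.5},{"x":0.127,"y":-0.14,"z":0,"wx":0,"wy":0,"wz":28.5},{"x":0.127,"y":-0.14,"z":0,"wx":0,"wy":0,"wz":28.5}]'
python3 -m handwheel '[{"x":0,"y":0,"z":0,"wx":0,"wy":0,"wz":0},{"x":0,"y":0,"z":0,"wx":0,"wy":0,"wz":0}]'
python3 - <<'E'
from h import *
s=ctrl.get_state();Rm=R.from_rotvec(s['tool_rot']).as_matrix();print(Rm.T@(np.array([.5075,.184,.036])-s['position']),np.degrees(np.arctan2(Rm[1,0],Rm[0,0])))
E
```

```text
time: 27.65
position: [0.5082, 0.1774, 0.1308]
tool_rot: [3.132, 0.232, -0.003]
ft_force: [-0.1, -0.9, -1.0]
grip_width: 0.163
grip_force: 20.0
time: 27.82
position: [0.5086, 0.1777, 0.1315]
tool_rot: [3.132, 0.23, -0.0]
ft_force: [0.3, 1.3, -1.0]
grip_width: 0.16
grip_force: 20.0
[-0.00017477 -0.00650662  0.09550662] 8.390510830757398
```

```bash
python3 -m handwheel '[{"x":0,"y":-0.004,"z":0.005,"wx":0,"wy":0,"wz":0},{"x":0,"y":-0.0065,"z":0.02,"wx":0,"wy":0,"wz":0},{"x":0,"y":-0.0065,"z":0.04,"wx":0,"wy":0,"wz":0},{"x":0,"y":-0.0065,"z":0.055,"wx":0,"wy":0,"wz":0},{"x":0,"y":-0.0065,"z":0.067,"wx":0,"wy":0,"wz":0},{"x":0,"y":-0.0065,"z":0.077,"wx":0,"wy":0,"wz":0},{"x":0,"y":-0.0065,"z":0.085,"wx":0,"wy":0,"wz":0},{"x":0,"y":-0.0065,"z":0.09,"wx":0,"wy":0,"wz":0},{"x":0,"y":-0.0065,"z":0.093,"wx":0,"wy":0,"wz":0},{"x":0,"y":-0.0065,"z":0.093,"wx":0,"wy":0,"wz":0}]'
python3 -m handwheel '[{"x":0,"y":0,"z":0.0008,"wx":0,"wy":0,"wz":0},{"x":0,"y":0,"z":0.0015,"wx":0,"wy":0,"wz":0},{"x":0,"y":0,"z":0.0015,"wx":0,"wy":0,"wz":0}]'
```

```text
time: 28.65
position: [0.5074, 0.186, 0.0384]
tool_rot: [3.133, 0.233, -0.001]
ft_force: [-1.3, 0.2, -1.3]
grip_width: 0.164
grip_force: 20.0
time: 28.9
position: [0.5078, 0.1861, 0.0376]
tool_rot: [3.133, 0.233, 0.001]
ft_force: [-0.5, -0.2, -1.3]
grip_width: 0.159
grip_force: 20.0
```

```bash
python3 -m handwheel '[{"x":0,"y":0,"z":0.001,"wx":0,"wy":0,"wz":0},{"x":0,"y":0,"z":0.0018,"wx":0,"wy":0,"wz":0},{"x":0,"y":0,"z":0.0018,"wx":0,"wy":0,"wz":0}]'
python3 -m handwheel '[{"x":0,"y":0,"z":0.0003,"wx":0,"wy":0,"wz":0},{"x":0,"y":0,"z":0.0006,"wx":0,"wy":0,"wz":0},{"x":0,"y":0,"z":0.0006,"wx":0,"wy":0,"wz":0}]'
```

```text
time: 29.15
position: [0.5077, 0.1861, 0.0358]
tool_rot: [3.133, 0.233, 0.001]
ft_force: [-0.6, -0.3, 1.9]
grip_width: 0.16
grip_force: 20.0
time: 29.4
position: [0.5077, 0.186, 0.0357]
tool_rot: [3.132, 0.233, 0.001]
ft_force: [-2.2, -1.4, 7.6]
grip_width: 0.158
grip_force: 20.0
```

Contact. Release, rise, back off, and look.

```bash
python3 -m handwheel '[{"x":0,"y":0,"z":-0.0006,"wx":0,"wy":0,"wz":0},{"x":0,"y":0,"z":-0.0006,"wx":0,"wy":0,"wz":0},{"x":0,"y":0,"z":-0.0006,"wx":0,"wy":0,"wz":0},{"x":0,"y":0,"z":-0.0006,"wx":0,"wy":0,"wz":0},{"x":0,"y":0,"z":-0.01,"wx":0,"wy":0,"wz":0},{"x":0,"y":0,"z":-0.03,"wx":0,"wy":0,"wz":0},{"x":0,"y":0,"z":-0.06,"wx":0,"wy":0,"wz":0},{"x":0,"y":0,"z":-0.09,"wx":0,"wy":0,"wz":0},{"x":0,"y":0,"z":-0.12,"wx":0,"wy":0,"wz":0},{"x":0,"y":0,"z":-0.15,"wx":0,"wy":0,"wz":0}]' 0.04
python3 -m handwheel '[{"x":-0.02,"y":0.02,"z":-0.03,"wx":0,"wy":0,"wz":0},{"x":-0.04,"y":0.05,"z":-0.06,"wx":0,"wy":0,"wz":0},{"x":-0.05,"y":0.08,"z":-0.08,"wx":0,"wy":0,"wz":0},{"x":-0.05,"y":0.08,"z":-0.08,"wx":0,"wy":0,"wz":0},{"x":-0.05,"y":0.08,"z":-0.08,"wx":0,"wy":0,"wz":0}]'
python3 - <<'E'
from h import *
snap('wrist','w5'); snap('scene','s5')
a=cv2.resize(cv2.imread('pics/w5.png')[0:230,:400],None,fx=1.9,fy=1.9); b=cv2.imread('pics/s5.png')[120:240,240:400]
b=cv2.resize(b,None,fx=1.3,fy=1.3);a=a[:437,:]
c=cv2.resize(cv2.imread('pics/s5.png')[140:225,255:380],None,fx=4,fy=4,interpolation=cv2.INTER_CUBIC)
cv2.imwrite('pics/f1.png',a);cv2.imwrite('pics/f2.png',c)
E
```

```text
time: 30.23
position: [0.5071, 0.1863, 0.1868]
tool_rot: [3.133, 0.235, 0.0]
ft_force: [0.9, 0.6, -0.0]
grip_width: 0.461
grip_force: 0.0
time: 30.65
position: [0.4707, 0.0973, 0.2667]
tool_rot: [3.13, 0.225, 0.006]
ft_force: [0.3, 1.2, -0.6]
grip_width: 0.462
grip_force: 0.0
```

View pics/f1.png

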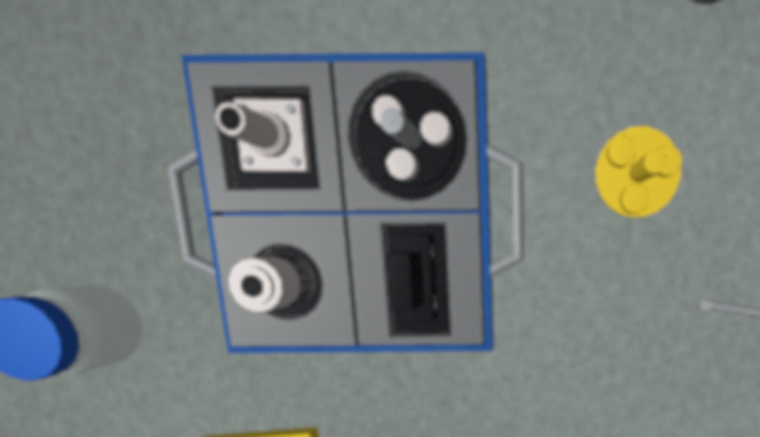

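View pics/f2.png

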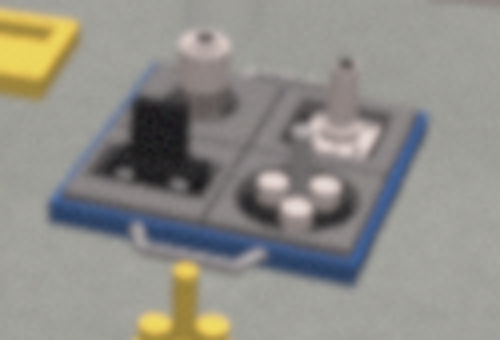

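The final views show all four parts upright and inside their pockets: tail (270,135), rotor3 (408,140), strainer (275,282) and cassette (417,280). The gripper is clear, so I'm handing in.

```bash
python3 -c "
from bench import ctrl
print(ctrl.close_job())"
```

```text
the job is handed in; nothing more can be done
None
```

I packed all four wanted parts in their caddy pockets, upright, down on the pocket floors and released, left the look-alikes alone, and handed the job in at about 31 s of the allowed 109 s; no verdict was returned.

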